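Put the last socket away and shut the socket case

ROBOT

A 7-joint arm with a two-finger parallel gripper is mounted at the origin on the work surface. World frame = base frame: x ahead of the robot, y to its left, z up, the work surface at z = 0. Lengths are in mm, angles in rad, forces in N, time in s.
With the tool pointing down it reaches from about 425 to 1025 mm from the base axis. Payload 9.4 kg.
Tool frame: the origin (TCP) lies at the centre of the arm's flange, where the gripper is bolted on; the fingertips stand 173 mm ahead of it and the grasp point (between the pads) lies ahead of it (arm.grip_point_offset is the z of the grasp point in the tool frame, in mm); z points along the fingers, y is the line along which they close (so a half turn about z gives the same grasp; the last joint's range is limited). The gripper opens to 85 mm and grips with 20 to 120 N. Pads are 22 mm wide; open, the fingers measure 114 mm over their backs; the gripper's body (76 mm by 85 mm) begins 54 mm behind the grasp point. The pads swing forward as they close: fully open they stand 13 mm farther back than shut.
Start: joints at [1.127, 0.599, -0.003, 1.599, 0.002, 0.943, -0.08], TCP at [260.005, -676.773, 404.675] pointing down, gripper open.
Joint ranges: [-2.57, 2.57], [-0.35, 1.97], [-1.29, 1.29], [0.11, 2.56], [-1.05, 4.19], [0.11, 1.86], [-2.63, 2.63]. Speed limits (rad/s): [2.22, 2.22, 3.01, 3.01, 3.14, 3.14, 3.14].

INTERFACE

Orientations are given as [roll, pitch, yaw] about the fixed x, y, z axes, in that order (R = Rz(yaw) Ry(pitch) Rx(roll)).
In Python, from bench import arm, vision gives the robot as it stands.
- The arm moves only by the tool play_rows, never from a script. Its argument "deltas" is a list that holds one entry, the list of rows, each a list of 5 numbers: the closure, from -1 (fully open) to 1 (shut), then the shift along the world's x, y, z in units of 40 mm (1.0 is 40 mm), then the turn about the world's z in units of 6 degrees (1.0 is 6 degrees). In form: [[[gripper, tx, ty, tz, yaw], ...]]. A call has 1 to 10 rows; each row shifts and turns the commanded pose from where the row before left it; what a row does not reach is not made up. A row lasts 1/12 s, in which the tool goes at most 41.7 mm and 7.16 degrees, less where a joint would pass 70% of its speed; a pose out of reach is approached as far as the arm can. A call is refused whole if a number of a shift passes 1 or a number of a turn 1, either way. A call with a gripper value outside its range is refused whole. The fingers move at their own pace and stop on an object; "newtons" is the grip in N (left out, the last holds). Time passes only in rows, so rows that do not move let the fingers close. It gives the time, the measured TCP pose, the force, the opening and the grip force at its end, in the units of the state.
- arm.get_state(): the state, without advancing time (a new reading comes with each control period).
- vision.grab_frame(name): name is "scene" or "top" or "wrist"; returns (picture, depth): 480x640x3 uint8, red, green, blue; 480x640 float32, mm along the optical axis (not along the pixel's ray), 0 where there is no reading.
- vision.get_calibration(name): a dict with "fx", "fy", "cx", "cy" (pixels), "pose" (4x4, takes a point from camera to world coordinates); the wrist camera has in their place "hand_eye" (4x4, takes a point from camera to tool coordinates, whose origin is the TCP and whose axes are the flange's). Camera axes: x right, y down, z forward; pixel columns grow to the right and rows downward; lengths in mm; the calibration is good to about 2 mm. A picture is of the moment at which its call begins: read the wrist's pose just before it. get_calibration takes no time and is no camera call.
- arm.sign_off(): hands the job in; it is judged then, once.
The state is a dict: "time_s": time; "qpos": joint angles; "joint_velocities": joint speeds; "joint_torque": joint torques, N m; "position": TCP position; "eef_rot": TCP orientation; "wrist_force": force on the tool from outside, world axes, zero at the start; "wrist_torque": the same for the moment, N m; "finger_gap": finger opening in mm; "grip_force": force on a finger pad.
Only numpy, scipy, OpenCV 4.12 (cv2) and the standard library are available. Lean on these libraries where they do the work, as an engineer would, in place of code of your own. Each camera call takes 0.05 s, during which the arm holds its last target. There are 200 camera calls.

TASK

Stand the loose wrench socket upright in the free nest of the socket case, so that the row of three is complete. Then lower the lid gently by hand, never letting it drop, and press its front edge down slowly, without thumping or leaning hard on it, until the stiff catch snaps and the lid is fully shut. Leave the other two sockets upright in their nests and do not disturb the other things on the bench.

Things in the scene. Friction and masses are not known exactly. Their poses are not given: they have to be found in the camera images.
- case: Green open-topped steel case, 150 (x, depth) x 268 (y, width) x 80 mm high, walls 5 mm, floor 6 mm. It is fixed on a wooden board, so that its underside lies 4 to 24 mm above the bench, differently each time. Origin: centre of the case's underside, on the board; its front faces its own -x; the lid is hinged on its far (+x) rim.
- lid (a joint): Hinge angle of the lid (rad): 0 fully shut, about 1.6 to 1.8 at the start (standing up, leaning back a little), 1.85 at its stop. The hinge is loose: forward of upright the lid falls shut if let go. Nearing the end it comes to rest on a spring catch at about 0.04, and needs roughly 10 N of push near its front edge to snap down to 0.
- lid_hinge (a point): Middle of the hinge axis, at the top of the case's far wall (80 mm above the case's underside, 75 mm behind the case's centre); the axis runs along the case's y. Its frame turns with the lid: the lid reaches along its -x.
- lid_handle (a point): Middle of the steel bar handle on the lid's front edge: a round bar 12 mm thick and 100 mm long, along the case's y, held by a leg at each end 45 mm out from the edge. 195 mm from the hinge axis, 6 mm above the plane of the lid's underside. With the lid shut the bar is level, 86 mm above the case's underside; with the lid open it is the topmost part. Frame turns with the lid.
- lid_press (a point): Point on the lid's top face (12 mm above its underside) over the catch, 25 mm in from the lid's front edge, 125 mm from the hinge axis. Frame turns with the lid, z out of the top face. The lid's panel is black plastic, 150 x 268 x 12 mm; pressing on the panel with more than 55 N would crack it.
- nest_free: The empty nest: an orange square tray 60 x 60 mm standing on the case's floor, one of three in a row along the case's y at 82 mm spacing (row 20 mm in front of the case's centre). Inside 46 x 46 mm, rim 14 mm high, its floor 4 mm thick. Origin: centre of its underside (6 mm above the case's underside).
- nest_a: Another nest, same size, holding socket_a.
- nest_b: Another nest, same size, holding socket_b.
- socket: The loose wrench socket, standing on the bench beside the case: a steel cylinder 36 mm across and 60 mm high with a blue band near its top, 0.25 kg. Origin: centre of its underside; z up along its axis.
- socket_a: Same kind of socket, standing in nest_a.
- socket_b: Same kind of socket, standing in nest_b.
- oil_can: Bystander: red can, 60 mm across and 140 mm high. Origin: centre of its underside.
- wrench: Bystander: steel wrench 200 mm long lying along its x. Origin: centre of its underside.
- bolt_bin: Bystander: blue open plastic bin 90 x 120 x 50 mm. Origin: centre of its underside.
Mind the look-alikes: they are no part of the job. What is shaped like the socket_a but pink or yellow is not meant.

How it is judged:
By the outcome, as a careful person would: the job done as asked, in the order asked, and still so for the second after the job is handed in, with the robot touching nothing.
It also fails if it takes over 72 s, if anything falls off the work surface, if the arm or the gripper's body presses on something with over 40 N, if the wrist force passes 120 N, or if a joint passes its speed limit or range.

## Working session

There is one attempt and no reset: what is moved stays moved. The work goes in short steps, Python scripts to look and compute and a tool call to move; the robot and the scene stay as the last step left them, time stands still between calls to the robot, and variables do not carry over. Pictures are saved under pics/ and viewed, at most 10 in all, crops included, and the job is handed in when it is done.

Besides the shell and the picture viewer there is one more tool, called after "Emit:" by a JSON object that holds its "name" and its "arguments". play_rows: Moves the arm, as the interface text tells. Its arguments: {"type":"object","properties":{"deltas":{"type":"array"},"newtons":{"type":"number"}},"required":["deltas"]}

```bash
ls; mkdir -p pics
python3 - <<'E'
from bench import arm, vision
import cv2, numpy as np
s=arm.get_state(); print(s, arm.grip_point_offset)
for n in("scene","top"):
    p,d=vision.grab_frame(n); cv2.imwrite(f"pics/{n}0.png",p[:,:,::-1]); np.save(f"pics/{n}0.npy",d)
    print(n,vision.get_calibration(n))
print(vision.get_calibration("wrist"))
E
```

```text
pics
{'time_s': 0.0, 'qpos': array([ 1.12730897,  0.60012785, -0.00255231,  1.60013418,  0.00178244,
        0.94291063, -0.07980904]), 'joint_velocities': array([-7.80335169e-05,  9.68970650e-04, -5.88795824e-04, -7.45488839e-04,
        3.83247423e-04, -1.48503360e-03,  3.46179456e-04]), 'joint_torque': array([-1.51546152e-03, -7.76458955e+01,  1.56470440e+00, -2.58009857e+01,
        1.23619311e-02,  8.87657865e-03,  2.05522247e-05]), 'position': array([ 259.93821279, -676.57834497,  403.81310843]), 'eef_rot': array([-3.14001990e+00,  1.25194093e-04,  3.66834093e-01]), 'wrist_force': array([-0.31815083,  0.33912813,  0.49876359]), 'wrist_torque': array([0.07033534, 0.00076591, 0.01776545]), 'grip_force': 0.0, 'finger_gap': 85.22057777497594} 154.70000000000002
scene {'fx': 553.8959141585607, 'fy': 553.8959141585607, 'cx': 326.4663582959979, 'cy': 235.76907932350989, 'pose': array([[-8.21451312e-01,  4.17294450e-01, -3.88694075e-01,
         1.00463836e+03],
       [ 5.70275285e-01,  5.98741138e-01, -5.62401234e-01,
         6.72543667e+02],
       [-1.95978140e-03, -6.83647856e-01
[... 344 characters left out ...]
815103e-01,  1.01394973e-02,  1.63385901e-02,
        -3.32953618e+01],
       [-1.70257850e-02, -7.18640958e-02, -9.97269108e-01,
         1.30920754e+03],
       [ 0.00000000e+00,  0.00000000e+00,  0.00000000e+00,
         1.00000000e+00]])}
{'fx': 394.2851576488443, 'fy': 394.2851576488443, 'cx': 318.60205694941754, 'cy': 238.77228856866057, 'hand_eye': array([[ 6.48449174e-04, -9.65923299e-01, -2.58827665e-01,
         6.55606849e+01],
       [ 9.99999662e-01,  4.95718917e-04,  6.55349201e-04,
        -2.93822062e-02],
       [-5.04711292e-04, -2.58828002e-01,  9.65923294e-01,
         2.96098185e+01],
       [ 0.00000000e+00,  0.00000000e+00,  0.00000000e+00,
         1.00000000e+00]])}
```

View pics/scene0.png

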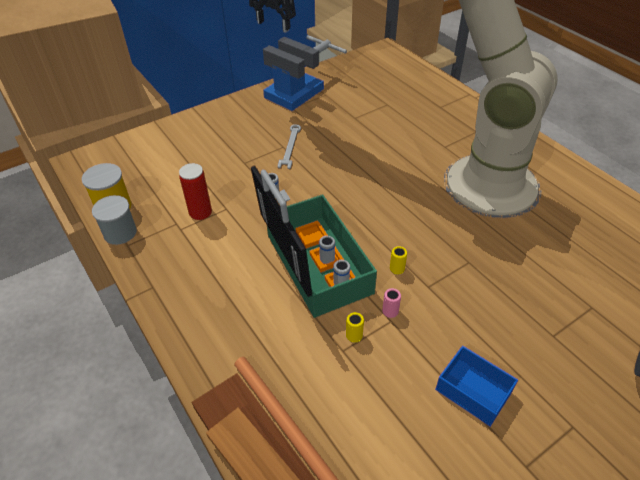

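View pics/top0.png

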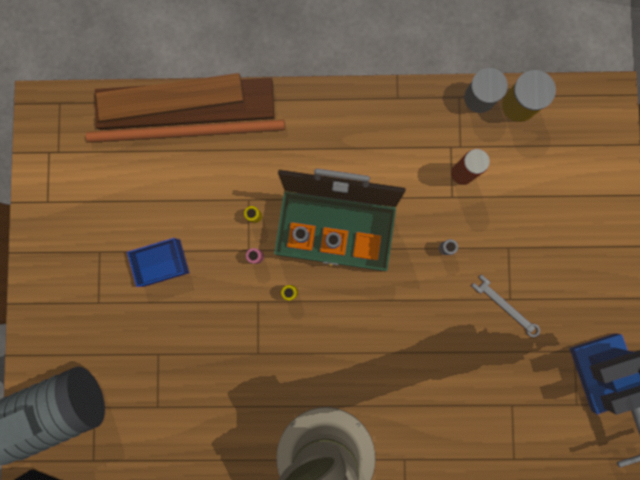

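Top picture: the loose sockets are grey-blue (450,247), yellow (252,213) and (289,293), and pink (254,256). The grey one at (450,247) fits, since it is steel with a blue band. The free nest is at (367,246), and the lid handle bar runs along (341,175). I'll crop to confirm and measure.

```bash
cat > h.py <<'E'
import numpy as np, cv2
from bench import arm, vision
from scipy.spatial.transform import Rotation as R
def cloud(n,d,T=None):
    c=vision.get_calibration(n); T=c["pose"] if T is None else T@c["hand_eye"]
    v,u=np.mgrid[:480,:640]; P=np.stack([(u-c["cx"])/c["fx"]*d,(v-c["cy"])/c["fy"]*d,d],-1)
    return P@T[:3,:3].T+T[:3,3]
def tcp():
    s=arm.get_state(); T=np.eye(4); T[:3,:3]=R.from_euler("xyz",s["eef_rot"]).as_matrix(); T[:3,3]=s["position"]; return T
E
python3 - <<'E'
from h import *
d=np.load("pics/top0.npy"); im=cv2.imread("pics/top0.png"); P=cloud("top",d)
a=cv2.resize(im[215:280,415:485],None,fx=5,fy=5,interpolation=cv2.INTER_CUBIC);b=cv2.resize(im[160:280,265:415],None,fx=3,fy=3,interpolation=cv2.INTER_CUBIC)
h=max(a.shape[0],b.shape[0]); f=lambda x:np.pad(x,((0,h-x.shape[0]),(0,0),(0,0)))
cv2.imwrite("pics/crop1.png",np.hstack([f(a),f(b)]))
def blob(u0,u1,v0,v1,z0,z1):
    Q=P[v0:v1,u0:u1].reshape(-1,3); Q=Q[(Q[:,2]>z0)&(Q[:,2]<z1)]; return Q
Q=blob(435,465,232,262,50,75); print("socket top",len(Q),Q.min(0),Q.max(0),(Q.min(0)+Q.max(0))/2,np.median(Q[:,2]))
hsv=cv2.cvtColor(im,cv2.COLOR_BGR2HSV)
# orange nests
m=(hsv[...,0]<18)&(hsv[...,1]>190)&(hsv[...,2]>110); m[:215]=0;m[265:]=0;m[:,:280]=0;m[:,395:]=0
n,l,st,ce=cv2.connectedComponentsWithStats(m.astype(np.uint8))
for i in range(1,n):
    if st[i,4]>60:
        Q=P[l==i]; r=cv2.minAreaRect(Q[:,:2].astype(np.float32)); print("nest",ce[i],st[i,4],r,np.percentile(Q[:,2],[5,50,95]))
# case rim: green and high
g=(hsv[...,0]>50)&(hsv[...,0]<90)&(hsv[...,1]>60); g[:, :265]=0;g[:,410:]=0;g[:180]=0;g[280:]=0
z=P[...,2]; print("green z hist",np.histogram(z[g],bins=range(0,130,6)))
Q=P[g&(z>75)&(z<120)]; r=cv2.minAreaRect(Q[:,:2].astype(np.float32)); print("rim",r,np.median(Q[:,2]),cv2.boxPoints(r))
# handle: highest
Q=blob(270,410,160,200,150,400); print("lid zmax",Q[:,2].max()); Q=Q[Q[:,2]>Q[:,2].max()-12]; print(len(Q),Q.mean(0),Q.min(0),Q.max(0))
Q=blob(437,463,232,262,-50,20); print("table z",np.median(Q[:,2]))
for nm,(u,v) in dict(can=(476,161)).items(): print(nm,P[v,u])
# board around case
print("board",[P[v,u].round() for u,v in[(275,260),(385,275),(330,272),(400,230)]])
E
```

```text
socket top 187 [ 492.11703101 -321.673172     50.49926529] [ 526.03980059 -287.68115498   67.21895215] [ 509.0784158  -304.67716349   58.85910872] 60.538995955113705
nest [301.71637427 237.44736842] 342 ((540.0462646484375, 54.848182678222656), (63.291282653808594, 59.555362701416016), 80.97589874267578) [15.10747417 25.75847865 32.35948535]
nest [334.52923977 241.51754386] 342 ((495.116943359375, -21.032428741455078), (60.76355743408203, 125.15865325927734), 81.28736877441406) [14.80511291 25.83714933 31.72167812]
nest [366.32465278 245.66666667] 576 ((480.7803039550781, -91.76350402832031), (67.94752502441406, 139.2878875732422), 67.01908111572266) [13.74093436 20.0432529  30.21065797]
green z hist (array([   3,  636, 1929,  163,    9,   10,    6,    3,    0,    3,   15,
         16,   31,   72,  335,   60,    0,    0,    0,    0,    0]), array([  0,   6,  12,  18,  24,  30,  36,  42,  48,  54,  60,  66,  72,
        78,  84,  90,  96, 102, 108, 114, 120, 126]))
rim ((545.5806274414062, -28.719207763671875), (263.7716064453125, 148.78111267089844), 81.64754486083984) 87.36157938481404 [[ 452.82114 -148.40001]
 [ 600.0241  -170.01225]
 [ 638.3401    90.96159]
 [ 491.13715  112.57384]]
lid zmax 292.31645009675117
332 [638.46638078 -45.352929   286.67754448] [625.26822712 -98.81298926 280.70319969] [652.76571596   8.1080051  292.3164501 ]
table z 0.5209781731032308
can [ 694.87701203 -348.7623837   142.76959854]
board [array([482., 122.,  -1.]), array([ 442., -153.,   -2.]), array([451., -16.,   1.]), array([ 554., -192.,    2.])]
```

View pics/crop1.png

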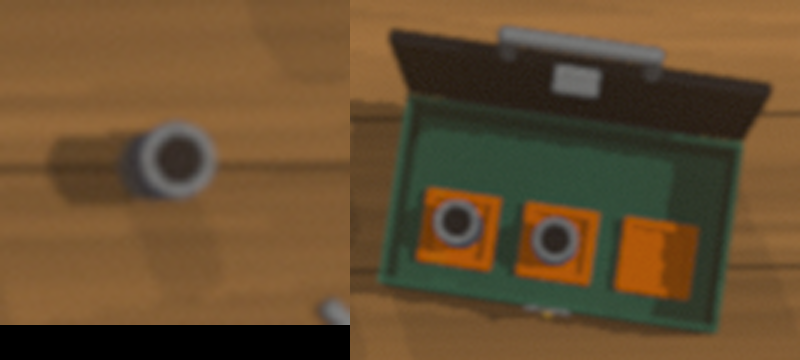

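The crop confirms it: steel, not pink or yellow, 60 mm tall, at about (509,-305). The case centre is about (545.6,-28.7), yaw −8.4°, rim z 87, so the underside is at about 7. Next I go above the socket with the closing line along the case's x (yaw ≈81.6°).

Emit:
{"name": "play_rows", "arguments": {"deltas": [[[-1,0.5,0.75,0,0.8],[-1,0.5,0.75,0,0.8],[-1,0.5,0.75,0,0.8],[-1,0.5,0.75,0,0.8],[-1,0.5,0.75,0,0.8],[-1,0.5,0.75,0,0.8],[-1,0.5,0.75,0,0.8],[-1,0.5,0.75,0,0.8],[-1,0.5,0.75,0,0.8],[-1,0.5,0.75,0,0.8]]]}}

```text
time_s: 0.93
position: [460.6, -375.2, 404.5]
eef_rot: [-3.141, 0.0, 1.209]
wrist_force: [0.2, 0.5, 0.6]
finger_gap: 85.3
grip_force: 0.0
```

Emit:
{"name": "play_rows", "arguments": {"deltas": [[[-1,0.4,0.6,0,0.7],[-1,0.4,0.6,0,0.7],[-1,0.4,0.6,0,0.7],[-1,0,0,-0.5,0],[-1,0,0,0,0],[-1,0,0,0,0]]]}}

```text
time_s: 1.43
position: [507.5, -305.0, 383.8]
eef_rot: [-3.139, -0.0, 1.424]
wrist_force: [-0.8, 0.5, 0.7]
finger_gap: 85.4
grip_force: 0.0
```

```bash
cat > look.py <<'E'
from h import *
import sys
T=tcp(); p,d=vision.grab_frame("wrist"); n=sys.argv[1]
cv2.imwrite(f"pics/{n}.png",p[:,:,::-1]); np.savez(f"pics/{n}.npz",p=p,d=d,T=T); P=cloud("wrist",d,T)
s=arm.get_state(); print(s["time_s"],s["position"],np.degrees(s["eef_rot"]),s["finger_gap"])
np.save("pics/cloud.npy",P)
E
python3 - <<'E'
import sys; sys.argv=["x","w1"]
exec(open("look.py").read())
Q=P.reshape(-1,3); m=(abs(Q[:,0]-509)<45)&(abs(Q[:,1]+305)<45)
print(np.histogram(Q[m,2],bins=range(-10,90,5)))
Q=Q[m&(Q[:,2]>54)&(Q[:,2]<70)]; r=cv2.minEnclosingCircle(Q[:,:2].astype(np.float32)); print(r,np.median(Q[:,2]),len(Q))
E
```

```text
1.4833 [ 507.43887507 -305.5784221   384.47838331] [-1.79907893e+02  1.02276317e-02  8.15233790e+01] 85.21911687044805
(array([   0,  484, 7190,   26,   30,   21,   33,   33,   31,   28,   26,
         21,   74,  147, 1533,    0,    0,    0,    0]), array([-10,  -5,   0,   5,  10,  15,  20,  25,  30,  35,  40,  45,  50,
        55,  60,  65,  70,  75,  80,  85]))
((506.98577880859375, -302.7725524902344), 18.10336685180664) 61.32210352637577 1704
```

Emit:
{"name": "play_rows", "arguments": {"deltas": [[[-1,0.0,0.05,-0.7,0],[-1,0,0,-0.8,0],[-1,0,0,-0.8,0],[-1,0,0,-0.8,0],[-1,0,0,-0.7,0],[-1,0,0,-0.4,0],[-1,0,0,-0.3,0],[-1,0,0,0,0]]]}}

```text
time_s: 2.15
position: [507.3, -303.6, 203.0]
eef_rot: [-3.139, -0.0, 1.423]
wrist_force: [-0.2, -0.5, -0.1]
finger_gap: 85.3
grip_force: 0.0
```

Emit:
{"name": "play_rows", "arguments": {"deltas": [[[1,0,0,0,0],[1,0,0,0,0],[1,0,0,0,0],[1,0,0,0,0],[1,0,0,0,0],[1,0,0,0,0],[1,0,0,0,0],[1,0,0,0,0]]], "newtons": 50}}

```text
time_s: 2.82
position: [508.1, -303.0, 206.0]
eef_rot: [3.14, 0.001, 1.424]
wrist_force: [-1.6, 0.6, 6.8]
finger_gap: 33.7
grip_force: 48.8
```

Emit:
{"name": "play_rows", "arguments": {"deltas": [[[1,0,0,0.3,0],[1,0,0,0.6,0],[1,0,0,0.8,0],[1,0,0,0.8,0],[1,0,0.3,0.8,0],[1,0,0.7,0.4,0],[1,0,0.7,0.0,0],[1,0,0.7,0,0],[1,0,0.4,0,0],[1,0,0,0,0]]]}}

```text
time_s: 3.65
position: [507.9, -186.7, 354.0]
eef_rot: [3.141, -0.001, 1.43]
wrist_force: [-0.6, -1.3, -2.6]
finger_gap: 33.6
grip_force: 50.1
```

Run:
```python
import sys; sys.argv=["x","w2"]
exec(open("look.py").read())
hsv=cv2.cvtColor(p,cv2.COLOR_RGB2HSV); o=(hsv[...,0]<18)&(hsv[...,1]>180)&(hsv[...,2]>60)&(P[...,2]<40)&(P[...,2]>5)
def rect(m,nm):
    m=cv2.morphologyEx(m.astype(np.uint8),cv2.MORPH_OPEN,np.ones((5,5))); n,l,st,ce=cv2.connectedComponentsWithStats(m)
    for i in range(1,n):
        if st[i,4]>400: Q=P[l==i]; print(nm,ce[i].round(),st[i,4],cv2.minAreaRect(Q[:,:2].astype(np.float32)),np.percentile(Q[:,2],[5,50,95]).round(1))
rect(o,"nest all"); rect(o&(P[...,2]>22),"nest rim")
g=(hsv[...,0]>50)&(hsv[...,0]<90)&(hsv[...,1]>60)&(P[...,2]>75)&(P[...,2]<100); rect(g,"rim")
Q=P[g]; print(np.median(Q[:,2]))
```

```text
3.7 [ 507.90458256 -188.76661722  353.84892074] [ 1.79958817e+02 -9.17888145e-03  8.18189434e+01] 34.057005526855924
nest all [308.  21.] 2619 ((522.743896484375, -43.983341217041016), (24.009654998779297, 59.860313415527344), 81.01815032958984) [17.3 27.2 29.4]
nest all [304. 113.] 5970 ((512.7565307617188, -107.22433471679688), (60.613861083984375, 59.92019271850586), 81.00113677978516) [17.3 19.1 29.1]
nest all [547. 347.] 1221 ((689.3576049804688, -325.08935546875), (44.59299087524414, 11.700291633605957), 11.803143501281738) [ 8.4 23.  37.9]
nest rim [308.  23.] 1517 ((522.493408203125, -45.49913024902344), (21.33922576904297, 59.760902404785156), 82.19852447509766) [25.  28.3 29.5]
nest rim [295.  78.] 1071 ((510.87896728515625, -87.81066131591797), (23.33031463623047, 50.224586486816406), 82.54320526123047) [26.1 28.3 29.5]
nest rim [308. 146.] 1148 ((509.61492919921875, -127.05350494384766), (19.667259216308594, 59.77174377441406), 79.69395446777344) [26.8 28.4 29.5]
nest rim [553. 351.] 624 ((690.1767578125, -324.445068359375), (41.0379753112793, 10.010263442993164), 11.209150314331055) [23.4 30.8 38.7]
rim [346. 126.] 7946 ((532.7008666992188, -107.20389556884766), (110.08161163330078, 150.05528259277344), 81.4706802368164) [77.3 87.8 89.3]
87.8104937931581
```

View pics/w2.png

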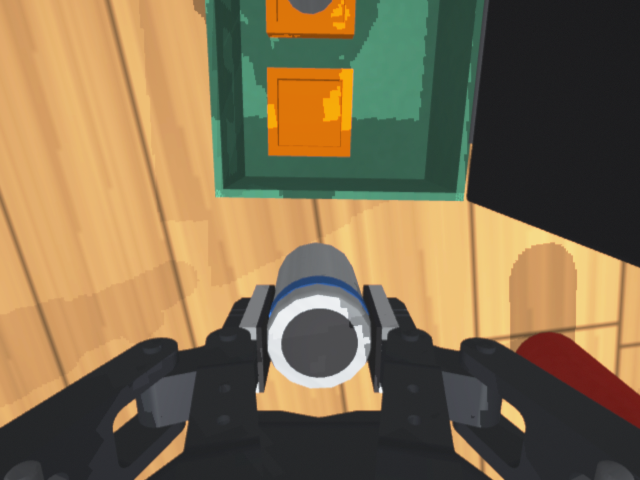

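Emit:
{"name": "play_rows", "arguments": {"deltas": [[[1,0.05,0.5,0,0],[1,0.05,0.7,0,0],[1,0.02,0.6,0,0],[1,0,0.23,0,0],[1,0,0,0,0],[1,0,0,-0.6,0],[1,0,0,-0.4,0],[1,0,0,0,0],[1,0,0,0,0]]]}}

```text
time_s: 4.45
position: [512.6, -111.0, 312.4]
eef_rot: [-3.14, 0.001, 1.423]
wrist_force: [-0.7, 0.2, -2.4]
finger_gap: 33.9
grip_force: 50.1
```

Run:
```python
import sys; sys.argv=["x","w3"]
exec(open("look.py").read())
hsv=cv2.cvtColor(p,cv2.COLOR_RGB2HSV)
o=(hsv[...,0]<18)&(hsv[...,1]>180)&(hsv[...,2]>60)&(P[...,2]<40)&(P[...,2]>5)
Q=P[o]; print("nest vis",len(Q),Q.min(0),Q.max(0))
# held socket top: points near grip axis
c=T[:3,3]; Q=P.reshape(-1,3); m=(np.hypot(Q[:,0]-c[0],Q[:,1]-c[1])<24)&(Q[:,2]>c[2]-160)&(Q[:,2]<c[2]-130)
print(np.histogram(Q[m,2]-c[2],bins=range(-160,-129,3)))
m&=(abs((Q[:,0]-c[0])*np.cos(.146)-(Q[:,1]-c[1])*np.sin(.146))<15.5)
Q=Q[m]; print("held",len(Q),Q.min(0)-c,Q.max(0)-c)
```

```text
4.5 [ 512.9054797  -110.77551048  313.04964257] [-1.79982307e+02  3.04657283e-02  8.15333100e+01] 33.897104504009256
nest vis 7121 [ 479.16998769 -140.74310258   14.12403464] [563.00374415  31.02719109  30.72173705]
(array([ 274,  390,  560,  509, 1946, 6828,  318,  329, 1177,  207]), array([-160, -157, -154, -151, -148, -145, -142, -139, -136, -133, -130]))
held 9138 [ -16.41536932  -17.57884644 -159.9803552 ] [  16.53611547   18.45367294 -141.82406915]
```

Emit:
{"name": "play_rows", "arguments": {"deltas": [[[1,0,0.09,0,0],[1,0,0,-0.4,0],[1,0,0,-0.6,0],[1,0,0,-0.5,0],[1,0,0,-0.3,0],[1,0,0,-0.1,0],[1,0,0,-0.1,0],[1,0,0,0,0],[1,0,0,0,0]]]}}

```text
time_s: 5.25
position: [513.1, -106.0, 233.5]
eef_rot: [3.14, 0.0, 1.424]
wrist_force: [-0.2, 0.1, -2.0]
finger_gap: 33.7
grip_force: 50.3
```

Emit:
{"name": "play_rows", "arguments": {"deltas": [[[1,0,0,-0.08,0],[1,0,0,-0.05,0],[1,0,0,-0.03,0],[1,0,0,0,0]]]}}

```text
time_s: 5.58
position: [512.8, -106.0, 226.2]
eef_rot: [-3.142, 0.0, 1.424]
wrist_force: [0.3, -0.0, -2.6]
finger_gap: 33.8
grip_force: 50.3
```

Emit:
{"name": "play_rows", "arguments": {"deltas": [[[1,0,0,-0.04,0],[1,0,0,-0.03,0],[1,0,0,0,0]]]}}

```text
time_s: 5.83
position: [512.8, -106.0, 223.3]
eef_rot: [-3.142, 0.0, 1.424]
wrist_force: [0.6, 0.7, -1.7]
finger_gap: 33.7
grip_force: 50.4
```

Emit:
{"name": "play_rows", "arguments": {"deltas": [[[1,0,0,-0.04,0],[1,0,0,-0.02,0],[1,0,0,0,0]]]}}

```text
time_s: 6.08
position: [512.6, -105.8, 223.0]
eef_rot: [3.14, 0.001, 1.425]
wrist_force: [-5.9, 0.7, 27.6]
finger_gap: 34.0
grip_force: 53.2
```

Emit:
{"name": "play_rows", "arguments": {"deltas": [[[1,0,0,0.03,0],[0.1,0,0,0,0],[0,0,0,0,0],[-0.1,0,0,0,0],[-0.15,0,0,0,0],[-0.15,0,0,0,0],[-0.15,0,0,0,0]]]}}

```text
time_s: 6.67
position: [512.8, -106.0, 222.1]
eef_rot: [-3.141, 0.0, 1.424]
wrist_force: [0.5, -0.3, 0.3]
finger_gap: 49.1
grip_force: 0.0
```

Emit:
{"name": "play_rows", "arguments": {"deltas": [[[-0.15,0,0,0.3,0],[-0.15,0,0,0.7,0],[-0.15,0,0,0.9,0],[-0.15,0,0,0.9,0],[-0.15,0,-0.5,0.9,0],[-0.15,0,-0.7,0.7,0],[-0.15,0,-0.7,0.7,0],[-0.15,0,0,0.9,0],[-0.15,0,0,0.7,0],[-0.15,0,0,0,0]]]}}

```text
time_s: 7.5
position: [513.5, -182.5, 495.7]
eef_rot: [3.133, 0.001, 1.423]
wrist_force: [0.5, 0.0, 0.3]
finger_gap: 49.2
grip_force: 0.0
```

Run:
```python
import sys; sys.argv=["x","w4"]
exec(open("look.py").read())
pt,dt=vision.grab_frame("top"); Pt=cloud("top",dt); cv2.imwrite("pics/top1.png",cv2.resize(pt[150:290,255:475,::-1],None,fx=3,fy=3,interpolation=cv2.INTER_CUBIC))
for nm,C in(("wrist",P),("top",Pt)):
    Q=C.reshape(-1,3)
    for cx,cy in((513,-107),(524.5,-26),(537,55)):
        m=(np.hypot(Q[:,0]-cx,Q[:,1]-cy)<35)&(Q[:,2]>70)&(Q[:,2]<84); q=Q[m]
        if len(q)>20: print(nm,cv2.minEnclosingCircle(q[:,:2].astype(np.float32)),np.percentile(q[:,2],[5,50,95]).round(1))
    m=(Q[:,2]>270)&(Q[:,2]<310)&(abs(Q[:,0]-640)<40)&(abs(Q[:,1]+45)<80); q=Q[m]; 
    if len(q): zt=np.percentile(q[:,2],99); q=q[q[:,2]>zt-6]; print(nm,"bar",len(q),zt,cv2.minAreaRect(q[:,:2].astype(np.float32)))
```

```text
7.55 [ 513.04020374 -182.22196947  493.0545859 ] [1.79695684e+02 5.90975730e-02 8.15613261e+01] 49.13760300700177
wrist ((511.712890625, -105.79122161865234), 18.198148727416992) [76.4 78.5 79.9]
wrist ((525.4544067382812, -24.135038375854492), 18.12143325805664) [75.1 78.5 80. ]
wrist bar 1336 289.78105329296454 ((629.6171875, -89.79711151123047), (18.25947380065918, 12.717921257019043), 78.6933364868164)
top ((513.05712890625, -107.80525970458984), 17.976198196411133) [73.3 77.9 81.5]
top ((526.9754638671875, -25.817733764648438), 18.110767364501953) [73.4 78.  81.9]
top ((541.7162475585938, 51.22742462158203), 18.25240135192871) [72.7 78.1 81.6]
top bar 221 291.69263806384 ((638.7235107421875, -45.28977966308594), (108.13481140136719, 11.441034317016602), 81.36650848388672)
```

View pics/w4.png

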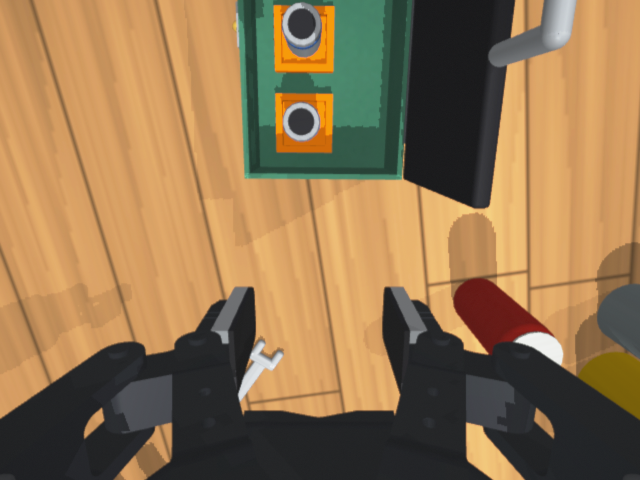

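Emit:
{"name": "play_rows", "arguments": {"deltas": [[[-0.15,0.3,0.3,0.1,0],[-0.15,0.6,0.6,0.0,0],[-0.15,0.6,0.7,0,0],[-0.15,0.6,0.7,0,0],[-0.15,0.6,0.7,0,0],[-0.15,0.4,0.4,0,0],[-0.15,0,0,0,0],[-0.15,0,0,0,0]]]}}

```text
time_s: 8.27
position: [637.1, -44.4, 491.9]
eef_rot: [-3.138, -0.0, 1.428]
wrist_force: [-0.3, -0.8, -0.1]
finger_gap: 49.3
grip_force: 0.0
```

Run:
```python
import sys; sys.argv=["x","w5"]
exec(open("look.py").read())
Q=P.reshape(-1,3); m=(Q[:,2]>265)&(Q[:,2]<305)&(abs(Q[:,0]-640)<45)&(Q[:,1]>-110)&(Q[:,1]<20); q=Q[m]
print(len(q),np.histogram(q[:,2],bins=range(265,306,4)))
zt=290; t=q[(q[:,2]>278)&(q[:,2]<296)]
s=(t[:,0]-T[0,3])*np.cos(.146)-(t[:,1]-T[1,3])*np.sin(.146); l=(t[:,0]-T[0,3])*np.sin(.146)+(t[:,1]-T[1,3])*np.cos(.146)
for a in range(-90,80,15):
    k=(l>a)&(l<a+15)
    if k.sum()>20: print(a,k.sum(),np.percentile(s[k],[2,50,98]).round(1),np.percentile(t[k,2],98).round(1))
```

```text
8.3167 [636.55046933 -45.8280476  492.28821955] [-1.79813000e+02  4.69789915e-02  8.16828041e+01] 49.01770335149186
5444 (array([  16,   18,   12,   16,  442, 4544,  396,    0,    0,    0]), array([265, 269, 273, 277, 281, 285, 289, 293, 297, 301, 305]))
-60 271 [-5.8 -0.2  5.4] 289.1
-45 641 [-5.8 -0.2  5.8] 289.4
-30 661 [-5.2  0.2  6.1] 289.5
-15 710 [-5.2  0.6  6. ] 289.5
0 765 [-5.2  0.5  6.2] 289.4
15 822 [-5.1  0.9  6.5] 289.4
30 854 [-4.6  0.8  6.7] 289.4
45 671 [-4.6  0.8  6.5] 289.4
```

View pics/w5.png

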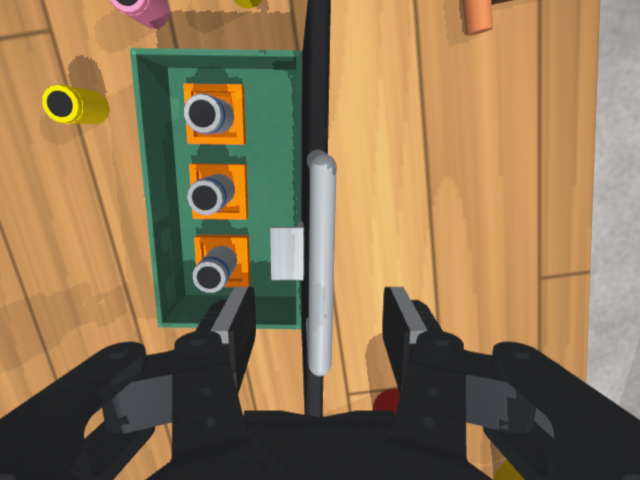

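Emit:
{"name": "play_rows", "arguments": {"deltas": [[[-0.15,0.01,0,-0.3,0],[-0.15,0,0,-0.5,0],[-0.15,0,0,-0.4,0],[-0.15,0,0,-0.2,0],[-0.15,0,0,0,0]]]}}

```text
time_s: 8.73
position: [636.2, -47.3, 435.7]
eef_rot: [-3.138, 0.001, 1.423]
wrist_force: [-0.1, 0.0, -0.2]
finger_gap: 49.2
grip_force: 0.0
```

Emit:
{"name": "play_rows", "arguments": {"deltas": [[[0.2,0,0,0,0],[0.4,0,0,0,0],[0.6,0,0,0,0],[0.8,0,0,0,0],[1,0,0,0,0],[1,0,0,0,0],[1,0,0,0,0],[1,0,0,0,0]]], "newtons": 25}}

```text
time_s: 9.4
position: [637.5, -46.0, 439.2]
eef_rot: [3.14, 0.0, 1.424]
wrist_force: [-0.3, -0.8, 5.9]
finger_gap: 10.7
grip_force: 24.7
```

Run:
```python
from h import *
s=arm.get_state(); print(s["position"],s["wrist_force"],s["finger_gap"],s["grip_force"])
f=lambda t:np.array([-195*np.cos(t)+6*np.sin(t),195*np.sin(t)+6*np.cos(t)])
a=f(1.638)
for t in np.linspace(1.638,0.05,21)[0:]:
    b=f(t); k=b-a; print(round(t,3),"cum dx,dy,dz mm",(k[0]*.989).round(1),(-k[0]*.145).round(1),k[1].round(1))
```

```text
[637.51695283 -46.04454191 439.20307898] [-0.28539802 -0.79954191  5.85714002] 10.656309892636475 24.702694416046143
1.638 cum dx,dy,dz mm 0.0 -0.0 0.0
1.559 cum dx,dy,dz mm -15.3 2.2 0.9
1.479 cum dx,dy,dz mm -30.6 4.5 0.6
1.4 cum dx,dy,dz mm -45.8 6.7 -1.0
1.32 cum dx,dy,dz mm -60.9 8.9 -3.8
1.241 cum dx,dy,dz mm -75.7 11.1 -7.7
1.162 cum dx,dy,dz mm -90.2 13.2 -12.9
1.082 cum dx,dy,dz mm -104.2 15.3 -19.2
1.003 cum dx,dy,dz mm -117.6 17.2 -26.5
0.923 cum dx,dy,dz mm -130.5 19.1 -35.0
0.844 cum dx,dy,dz mm -142.6 20.9 -44.4
0.765 cum dx,dy,dz mm -153.9 22.6 -54.8
0.685 cum dx,dy,dz mm -164.4 24.1 -66.1
0.606 cum dx,dy,dz mm -174.0 25.5 -78.2
0.526 cum dx,dy,dz mm -182.6 26.8 -91.0
0.447 cum dx,dy,dz mm -190.2 27.9 -104.5
0.368 cum dx,dy,dz mm -196.7 28.8 -118.5
0.288 cum dx,dy,dz mm -202.1 29.6 -133.0
0.209 cum dx,dy,dz mm -206.3 30.2 -147.9
0.129 cum dx,dy,dz mm -209.3 30.7 -163.0
0.05 cum dx,dy,dz mm -211.2 31.0 -178.4
```

Emit:
{"name": "play_rows", "arguments": {"deltas": [[[1,-0.1,0.015,0.01,0],[1,-0.2,0.03,0.015,0],[1,-0.2,0.03,0.01,0],[1,-0.2,0.03,-0.01,0],[1,-0.2,0.03,-0.015,0],[1,-0.2,0.03,-0.025,0],[1,-0.2,0.025,-0.04,0],[1,-0.22,0.03,-0.04,0],[1,0,0,0,0]]]}}

```text
time_s: 10.15
position: [574.6, -36.2, 434.2]
eef_rot: [-3.14, -0.0, 1.426]
wrist_force: [0.1, 3.2, 1.7]
finger_gap: 11.0
grip_force: 25.4
```

Emit:
{"name": "play_rows", "arguments": {"deltas": [[[1,-0.18,0.025,-0.05,0],[1,-0.18,0.025,-0.05,0],[1,-0.18,0.025,-0.065,0],[1,-0.18,0.025,-0.065,0],[1,-0.175,0.025,-0.08,0],[1,-0.175,0.025,-0.08,0],[1,-0.17,0.025,-0.09,0],[1,-0.17,0.025,-0.09,0],[1,-0.16,0.025,-0.105,0],[1,-0.16,0.025,-0.105,0]]]}}

```text
time_s: 10.98
position: [506.7, -26.4, 402.8]
eef_rot: [3.141, -0.001, 1.425]
wrist_force: [4.4, 5.5, -3.4]
finger_gap: 11.0
grip_force: 25.1
```

Emit:
{"name": "play_rows", "arguments": {"deltas": [[[1,0,0,0,0]]]}}

```text
time_s: 11.07
position: [506.0, -26.2, 402.2]
eef_rot: [-3.14, -0.001, 1.426]
wrist_force: [2.0, 5.9, -1.2]
finger_gap: 10.9
grip_force: 25.1
```

Emit:
{"name": "play_rows", "arguments": {"deltas": [[[1,-0.15,0.015,-0.11,0],[1,-0.15,0.015,-0.12,0],[1,-0.14,0.015,-0.13,0],[1,-0.14,0.015,-0.13,0],[1,-0.13,0.015,-0.14,0],[1,-0.13,0.015,-0.14,0],[1,-0.12,0.015,-0.15,0],[1,-0.11,0.015,-0.15,0],[1,-0.1,0.015,-0.15,0],[1,-0.1,0.015,-0.16,0]]]}}

```text
time_s: 11.9
position: [455.8, -19.6, 347.7]
eef_rot: [3.142, -0.002, 1.426]
wrist_force: [-0.1, 11.7, 1.6]
finger_gap: 10.9
grip_force: 25.9
```

Emit:
{"name": "play_rows", "arguments": {"deltas": [[[1,0,0,0,0]]]}}

```text
time_s: 11.98
position: [455.5, -19.6, 347.0]
eef_rot: [-3.14, -0.002, 1.427]
wrist_force: [-0.1, 10.4, -1.0]
finger_gap: 11.4
grip_force: 25.6
```

Emit:
{"name": "play_rows", "arguments": {"deltas": [[[1,-0.1,0.025,-0.165,0],[1,-0.09,0.025,-0.17,0],[1,-0.08,0.025,-0.175,0],[1,-0.08,0.02,-0.175,0],[1,-0.07,0.015,-0.18,0],[1,-0.06,0.015,-0.18,0],[1,-0.06,0.015,-0.185,0],[1,-0.05,0.01,-0.185,0],[1,-0.04,0.01,-0.185,0],[1,0,0,0,0]]]}}

```text
time_s: 12.82
position: [430.6, -15.1, 282.7]
eef_rot: [-3.139, 0.001, 1.424]
wrist_force: [-1.6, 0.3, -0.6]
finger_gap: 11.0
grip_force: 26.2
```

Emit:
{"name": "play_rows", "arguments": {"deltas": [[[1,-0.025,0,-0.1,0],[1,-0.025,0,-0.1,0],[1,-0.02,0,-0.1,0],[1,-0.01,0,-0.08,0],[1,0,0,-0.06,0],[1,0,0,-0.04,0],[1,0,0,0,0]]]}}

```text
time_s: 13.4
position: [427.6, -14.8, 264.5]
eef_rot: [-3.14, 0.001, 1.425]
wrist_force: [-4.6, 0.9, 0.1]
finger_gap: 10.8
grip_force: 26.5
```

Emit:
{"name": "play_rows", "arguments": {"deltas": [[[1,0,0,0,0],[1,0,0,-0.03,0],[1,0,0,-0.03,0],[1,0,0,-0.03,0],[1,0,0,-0.03,0],[1,0,0,-0.03,0],[1,0,0,0,0]]], "newtons": 50}}

```text
time_s: 13.98
position: [427.2, -14.7, 258.8]
eef_rot: [-3.14, 0.001, 1.425]
wrist_force: [-6.8, 2.2, 0.5]
finger_gap: 10.4
grip_force: 48.7
```

Emit:
{"name": "play_rows", "arguments": {"deltas": [[[1,0,0,-0.02,0],[1,0,0,-0.02,0],[1,0,0,-0.02,0],[1,0,0,-0.02,0],[1,0,0,0,0]]]}}

```text
time_s: 14.4
position: [426.9, -14.7, 255.8]
eef_rot: [-3.14, 0.001, 1.425]
wrist_force: [-6.4, 3.2, 2.6]
finger_gap: 10.2
grip_force: 49.7
```

Emit:
{"name": "play_rows", "arguments": {"deltas": [[[1,0,0,-0.02,0],[1,0,0,-0.02,0],[1,0,0,-0.02,0],[1,0,0,0,0]]]}}

```text
time_s: 14.73
position: [426.8, -14.6, 253.3]
eef_rot: [-3.139, 0.001, 1.425]
wrist_force: [-8.1, 4.2, 1.0]
finger_gap: 10.4
grip_force: 49.5
```

Emit:
{"name": "play_rows", "arguments": {"deltas": [[[1,0,0,-0.02,0],[1,0,0,-0.02,0],[1,0,0,0,0]]]}}

```text
time_s: 14.98
position: [426.8, -14.6, 251.7]
eef_rot: [-3.139, 0.001, 1.425]
wrist_force: [-8.0, 3.6, -0.2]
finger_gap: 10.0
grip_force: 49.3
```

Emit:
{"name": "play_rows", "arguments": {"deltas": [[[1,0,0,-0.02,0],[1,0,0,-0.02,0],[1,0,0,-0.02,0],[1,0,0,0,0]]]}}

```text
time_s: 15.32
position: [426.7, -14.6, 249.2]
eef_rot: [-3.139, 0.001, 1.425]
wrist_force: [-8.2, 3.3, -2.7]
finger_gap: 10.7
grip_force: 49.1
```

Emit:
{"name": "play_rows", "arguments": {"deltas": [[[1,0,0,-0.02,0],[1,0,0,-0.02,0],[1,0,0,0,0]]]}}

```text
time_s: 15.57
position: [426.7, -14.6, 247.5]
eef_rot: [-3.139, 0.001, 1.425]
wrist_force: [-7.9, 4.4, -2.0]
finger_gap: 10.5
grip_force: 49.2
```

Force stays flat, so I'll look at how high the bar and panel are now.

Run:
```python
import sys; sys.argv=["x","w6"]
exec(open("look.py").read())
pt,dt=vision.grab_frame("top"); ps,ds=vision.grab_frame("scene")
cv2.imwrite("pics/scene6.png",cv2.resize(ps[140:340,200:440,::-1],None,fx=3,fy=3))
for nm,C in(("wrist",P),("top",cloud("top",dt)),("scene",cloud("scene",ds))):
    Q=C.reshape(-1,3); x=(Q[:,0]-544.5)*.989-(Q[:,1]+29)*.145; y=(Q[:,0]-544.5)*.145+(Q[:,1]+29)*.989
    for lo in range(-130,81,15):
        m=(x>lo)&(x<lo+15)&(abs(y)>70)&(abs(y)<130)&(Q[:,2]>75)&(Q[:,2]<140)
        if m.sum()>30: print(nm,lo+7,m.sum(),np.percentile(Q[m,2],[10,50,90]).round(1))
    m=(abs(x+120)<12)&(abs(y)>25)&(abs(y)<50)&(Q[:,2]>70)&(Q[:,2]<130); 
    if m.sum()>5: print("bar",m.sum(),np.percentile(Q[m,2],[10,50,95]).round(1))
```

```text
15.6167 [426.66535988 -14.62255251 247.48249911] [-1.79831414e+02  4.45689230e-02  8.16520035e+01] 10.241869241704894
wrist -78 4467 [ 79.1  93.7 100.3]
wrist -63 5855 [ 99.6 100.5 101.3]
wrist -48 5812 [ 99.6 100.5 101.3]
wrist -33 3331 [ 99.6 100.5 101.4]
bar 3893 [ 97.1  99.5 100.9]
top -78 62 [ 84.2  97.8 100.8]
top -63 334 [ 96.6  99.7 102.7]
top -48 335 [ 96.7  99.7 102.8]
top -33 327 [ 96.4  99.7 102.8]
top -18 338 [ 96.7 100.2 103.5]
top -3 330 [ 97.5 100.1 103.4]
top 12 335 [ 96.7 100.1 103.9]
top 27 332 [ 97.  100.4 103.2]
top 42 330 [ 97.2 100.2 103. ]
top 57 322 [ 97.   99.8 103. ]
top 72 289 [ 96.   99.3 102.7]
top 87 66 [88.6 91.9 95.5]
scene -78 85 [ 96.5  98.6 101.1]
scene -63 256 [ 97.5  99.7 101.9]
scene -48 259 [ 97.3  99.5 102. ]
scene -33 264 [ 97.2  99.3 102.2]
scene -18 267 [ 97.7  99.8 102. ]
scene -3 274 [ 97.8  99.9 102.3]
scene 12 271 [ 97.6  99.9 102.3]
scene 27 275 [ 97.5  99.9 102.1]
scene 42 273 [ 97.4 100.  102.5]
scene 57 292 [ 97.2  99.6 101.9]
scene 72 322 [ 87.4  97.3 101. ]
scene 87 41 [87.8 90.7 93.7]
bar 67 [ 94.9  98.4 102. ]
```

View pics/scene6.png

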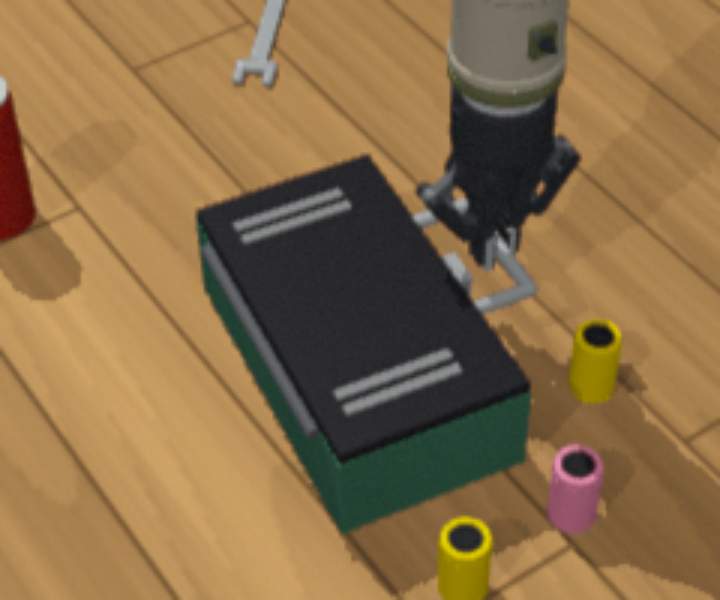

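The lid reads flat: top z 100 at both front and back, bar top 99.5. I'll release, lift clear, and check it stays shut.

Emit:
{"name": "play_rows", "arguments": {"deltas": [[[0.6,0,0,0,0],[0.4,0,0,0,0],[0.3,0,0,0,0],[0.3,0,0,0,0],[0.3,0,0,0.2,0],[0.3,0,0,0.4,0],[0.3,0,0,0.7,0],[0.3,0,0,0.7,0],[0.3,0,0,0.7,0],[0.3,0,0,0,0]]]}}

```text
time_s: 16.55
position: [429.0, -14.7, 359.9]
eef_rot: [3.135, -0.001, 1.424]
wrist_force: [0.8, 0.3, -0.2]
finger_gap: 30.1
grip_force: 0.0
```

Run:
```python
import sys; sys.argv=["x","w7"]
exec(open("look.py").read())
pt,dt=vision.grab_frame("top"); ps,ds=vision.grab_frame("scene")
for nm,C in(("wrist",P),("top",cloud("top",dt)),("scene",cloud("scene",ds))):
    Q=C.reshape(-1,3); x=(Q[:,0]-544.5)*.989-(Q[:,1]+29)*.145; y=(Q[:,0]-544.5)*.145+(Q[:,1]+29)*.989
    m=(abs(x)<68)&(abs(y)<128)&(abs(y)>60)&(Q[:,2]>85)&(Q[:,2]<125)
    print(nm,m.sum(),np.polyfit(x[m],Q[m,2],1))
    m=(abs(x+120)<12)&(abs(y)<45)&(Q[:,2]>70)&(Q[:,2]<130); print("bar",m.sum(),np.percentile(Q[m,2],[50,95]).round(1) if m.any() else "")
```

```text
16.6 [428.74248494 -14.99722011 358.07200245] [ 1.79665158e+02 -4.11240032e-02  8.15502723e+01] 29.920036109887345
wrist 36805 [3.07102680e-03 1.00726269e+02]
bar 2862 [ 99.3 100.9]
top 3400 [3.66257233e-03 9.99653015e+01]
bar 0 
scene 2789 [6.85154850e-04 9.97683977e+01]
bar 164 [ 98.2 101.7]
```

```bash
python3 -c "
from bench import arm; print(arm.sign_off())"
```

```text
the job is handed in; nothing more can be done
None
```

The loose socket stands upright in the free nest, and the lid was lowered by its handle and pressed shut. After release it stays flat and fully closed, well below the catch's resting angle, though the snap itself never showed in the force readings. The job was handed in at about 17 s.

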